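Start a sieving run on the sieve shaker

TASK

The sieve stack is on the shaker and ready to run. Push the raised clamp lever on top of the stack down flat so the stack is locked, then press the mains rocker over to on, then press the round start key fully in and let it come back out. Pick nothing up, press no other key, and leave the things round the shaker where they are.

Things in the scene. Friction and masses are not known exactly. Their poses are not given: they have to be found in the camera images.
- shaker: White bench-top sieve shaker, fixed, 398 x 300 mm, housing 61 mm high. Origin on the worktop under the centre of its sieve stack; x points away from the console (console edge at x = -268 mm, housing's back at +130 mm), y to the left seen from the console side (housing +-150 mm), z up.
- lid_top (a point): Middle of the top of the lid of the stack of three round sieves (radius 102 mm), 223 mm above the worktop. Over it runs a fixed cross-bar along the shaker's y: 32 mm wide, 282 mm long, top 252 mm above the worktop, with wing nuts up to 271 mm near its ends (y = +-125 mm).
- console: Control console, the front slope of the shaker. Origin in the middle of its face, z square to the face, x up the slope away from the operator, y to the left. The face slopes down towards the operator by 0.2 rad. Keys move square to it, and may be pressed straight down from above.
- clamp_lever (a joint): Cam lever in the middle of the cross-bar, over the stack. Angle in rad: 0 = flat (level), pointing to the shaker's -x, locked; it stands raised at 0.5 to 0.8 at the start, 0.8 is its stop. Stiff hinge that stays where it is left; it takes about 3 N on its thumb pad to move it, and it meets a hard stop at 0.
- lever_pin (a point): Centre of the clamp lever's hinge pin, 267 mm above the worktop in the middle of the stack; the hinge axis is the shaker's y.
- lever_pad (a point): Middle of the upper face of the black thumb pad (40 mm along the lever, 30 mm wide, 11 mm thick) at the lever's end; moves with the lever. 80 mm along it from the pin and 10 mm above the line through the pin. Push here, square to the pad: down and towards the shaker's -x at first, straight down at the end.
- mains_rocker (a joint): Black V-shaped mains rocker in a frame, at the left end of the console (seen from the console side). Angle in rad: 0 = off (near half down, far half raised), 0.4 = on (far half, the one with the small raised bar, pressed down). It snaps over past the middle (0.2) and needs about 3 to 4 N on the far half.
- rocker_far (a point): Middle of the upper face of the rocker's far half (24 mm long, 28 mm wide), the one to press for on; it goes down about 5 mm. 14 mm from the pivot; moves with the rocker.
- rocker_near (a point): Middle of the upper face of the rocker's near half (off); moves with the rocker.
- start_key (a joint): Round white start key, 35 mm across, right of the middle of the console. Travel in m: 0 = out, 0.005 = fully in; springs back by itself; fully in takes 4.5 N.
- start_key_top (a point): Centre of the top of the round start key; it stands 12 mm off the console face.
- stop_key (a joint): Square white stop key, 35 mm wide, at the right end of the console, 62 mm from the start key. Travel in m: 0 = out, 0.005 = fully in; springs back. Not to be pressed.
- stop_key_top (a point): Centre of the top of the square stop key.
- less_key (a joint): Small square time key, 17 mm, below the display, the left one. Travel in m, 0 = out, 0.003 = in. Not to be pressed.
- more_key (a joint): Small square time key, 17 mm, below the display, the right one, 61 mm left of the start key. Travel in m, 0 = out, 0.003 = in. Not to be pressed.
- sample_jar_1: Loose screw-cap sample jar, 64 mm across, 85 mm high, standing left of the shaker; origin in the middle of its underside.
- moisture_tin_2: Loose aluminium tin, 62 mm across, 34 mm high, standing left of the console; origin in the middle of its underside.
- sieve_brush: Loose brush, 197 mm long, 24 mm high, lying right of the shaker, along its side; origin in the middle of its underside.
- marker_pen: Loose marker pen, 132 mm long, 19 mm high, lying in front of the console; origin in the middle of its underside.

How it is judged:
By the outcome, as a careful person would: the job done as asked, in the order asked, and still so for the second after the job is handed in, with the robot touching nothing.
It also fails if it takes over 45 s, if anything falls off the work surface, if the arm or the gripper's body presses on something with over 40 N, if the wrist force passes 120 N, or if a joint passes its speed limit or range.

ROBOT

A 6-joint arm with a two-finger parallel gripper is mounted at the origin on a cart in front of the work surface, level with it; the furniture and walls round the work are solid. World frame = base frame: x ahead of the robot, y to its left, z up, the work surface at z = 0. Lengths are in m, angles in rad, forces in N, time in s.
With the tool pointing down it reaches from about 0.275 to 0.75 m from the base axis. Payload 10.2 kg.
Tool frame: the origin (TCP) lies at the very end of the fingers, on their centre line; the grasp point (between the pads) lies 19 mm behind it; z points along the fingers, x is the direction in which the jaws open and shut, and the axes are right-handed (so a half turn about z gives the same grasp; the last joint's range is limited). The gripper opens to 85 mm and grips with 20 to 120 N. Pads are 22 mm wide; open, the fingers measure 114 mm over their backs; the gripper's body (76 mm by 85 mm) begins 54 mm behind the grasp point. The pads swing forward as they close: fully open they stand 13 mm farther back than shut.
Start: joints at [-1.335, 0.313, 1.498, -0, 1.331, -0.223], TCP at [0.232, -0.471, 0.231] pointing down, gripper open.
Joint ranges: [-2.94, 2.94], [-0.97, 2.17], [0.19, 2.56], [-1.23, 4.37], [0.02, 3.11], [-2.88, 2.88]. Speed limits (rad/s): [2.39, 2.39, 3.01, 3.14, 3.14, 3.14].

INTERFACE

Orientations are given as [roll, pitch, yaw] about the fixed x, y, z axes, in that order (R = Rz(yaw) Ry(pitch) Rx(roll)).
In Python, from workcell import bot, imaging gives the robot as it stands. The module is installed in compiled form; this text tells all that it offers. Calls block until the motion is done:
- bot.reach(position, orientation): joint-space move of the TCP to a pose.
- bot.servo_line(position, speed=0.15, rotation=None): straight line of the TCP; rotation=None keeps the orientation; speed is the mean speed in m/s.
- bot.move_j(angles): joint-space move.
- bot.set_gripper(opening, effort=None): opening from 0.0 (shut) to 1.0 (fully open); effort is the grip in N (None keeps the last); returns when the fingers have stopped.
- bot.sleep(seconds).
- bot.ik(position, orientation): joint angles nearest the present ones, or None.
- imaging.camera(name): name is "scene" or "top" or "wrist"; returns the picture (400x640x3 uint8, blue, green, red); there is no depth.
- imaging.camera_params(name): a dict with "fx", "fy", "cx", "cy" (pixels), "world_to_cam" (4x4, takes a point from world to camera coordinates); the wrist camera has in their place "tool_from_camera" (4x4, takes a point from camera to tool coordinates, whose origin is the TCP and whose axes are the tool frame's). Camera axes: x right, y up, looking along -z (the intrinsics and any distortion apply to the point x, -y, -z); pixel columns grow to the right and rows downward; lengths in m; the calibration is good to about 2 mm. The wrist camera is an equidistant fisheye: a pixel r from the principal point sees the ray r / f radians off the axis. A picture is of the moment at which its call begins: read the wrist's pose just before it. camera_params takes no time and is no camera call.
A pose or a line that the arm cannot do raises bot.Unreachable and nothing moves.
- bot.hand_in(): hands the job in, once; it reports no verdict.
Readings, each from a call of its own:
- bot.get_clock(): time.
- bot.get_joint_pos(): joint angles.
- bot.get_joint_vel(): joint speeds.
- bot.get_joint_efforts(): joint torques, N m.
- bot.get_ee_pos(): TCP position.
- bot.get_tool_rot(): TCP orientation.
- bot.get_wrist_force(): force on the tool from outside, world axes, zero at the start.
- bot.get_ft_torque(): the same for the moment, N m.
- bot.get_width(): opening from 0.0 (shut) to 1.0 (fully open).
Only numpy, scipy, OpenCV 4.12 (cv2) and the standard library are available. Lean on these libraries where they do the work, as an engineer would, in place of code of your own. Each camera call takes 0.05 s, during which the arm holds its last target.

## Working session

There is one attempt and no reset: what is moved stays moved. The work goes in short steps, each a Python script; the robot and the scene stay as the last script left them, time stands still between calls to the robot, and variables do not carry over. Pictures are saved under pics/ and viewed, and the job is handed in when it is done.

```bash
mkdir -p pics; python3 - <<'E'
from workcell import bot, imaging
import cv2, numpy as np
np.set_printoptions(precision=4,suppress=True)
for n in ("scene","top","wrist"):
    im=imaging.camera(n); cv2.imwrite(f"pics/a_{n}.png",im); print(n,imaging.camera_params(n))
print(bot.get_clock(),bot.get_ee_pos(),bot.get_tool_rot(),bot.get_width())
E
```

```text
scene {'fx': 468.5291328009285, 'fy': 468.5291328009285, 'cx': 321.40604263442697, 'cy': 203.81792664150234, 'world_to_cam': array([[-0.7355, -0.6775, -0.0076,  0.4786],
       [ 0.4837, -0.5329,  0.6944, -0.3767],
       [-0.4745,  0.507 ,  0.7196, -1.1841],
       [ 0.    ,  0.    ,  0.    ,  1.    ]])}
top {'fx': 451.4264440324296, 'fy': 451.4264440324296, 'cx': 316.0703812240339, 'cy': 199.32546037436103, 'world_to_cam': array([[ 0.0155, -0.9999, -0.0072,  0.0502],
       [ 0.9916,  0.0144,  0.1285, -0.5694],
       [-0.1284, -0.0092,  0.9917, -1.1505],
       [ 0.    ,  0.    ,  0.    ,  1.    ]])}
wrist {'fx': 309.70691628693146, 'fy': 309.70691628693146, 'cx': 318.648509107529, 'cy': 196.71974933207883, 'tool_from_camera': array([[ 1.    , -0.0001, -0.0005,  0.001 ],
       [-0.0003, -0.9558, -0.2941, -0.0748],
       [-0.0005,  0.2941, -0.9558, -0.1426],
       [ 0.    ,  0.    ,  0.    ,  1.    ]])}
0.15 [ 0.2325 -0.4705  0.2309] [-3.1414  0.001  -1.112 ] 0.9981784448336863
```

View pics/a_scene.png

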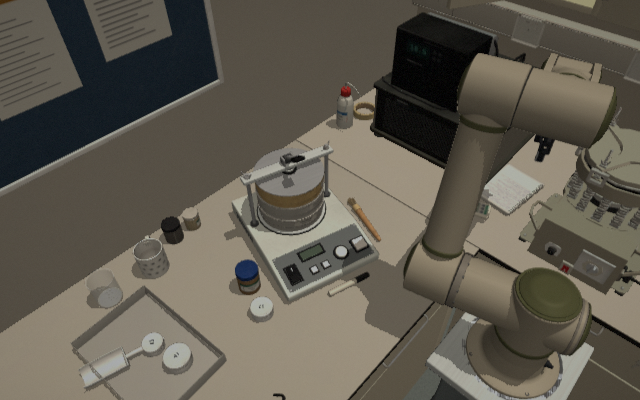

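View pics/a_top.png

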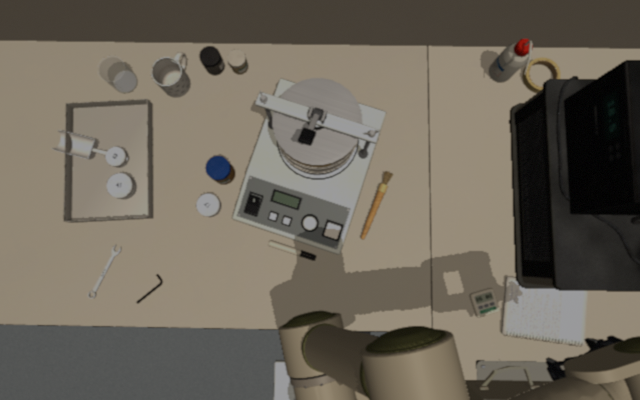

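View pics/a_wrist.png

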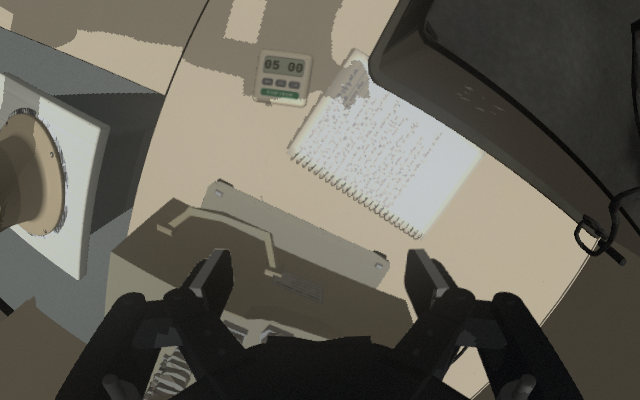

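The scene and top views both show the shaker with its console facing the robot, at about (310,160) in top. The lever is at about (312,128), the rocker at (254,204), the start key at (309,223) and the stop key at (333,230). I'll zoom in on these next.

```bash
python3 - <<'E'
import cv2
a=cv2.imread("pics/a_top.png")[70:270,190:410]; cv2.imwrite("pics/b_top.png",cv2.resize(a,None,fx=3,fy=3,interpolation=cv2.INTER_CUBIC)[:600])
a=cv2.imread("pics/a_scene.png")[135:305,220:390]; cv2.imwrite("pics/b_scene.png",cv2.resize(a,None,fx=3.5,fy=3.5,interpolation=cv2.INTER_CUBIC))
E
```

```text
(no output)
```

View pics/b_top.png

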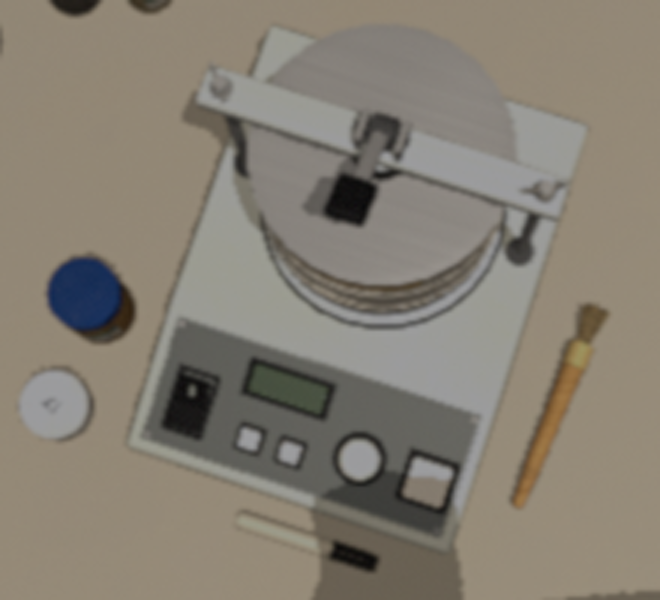

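View pics/b_scene.png

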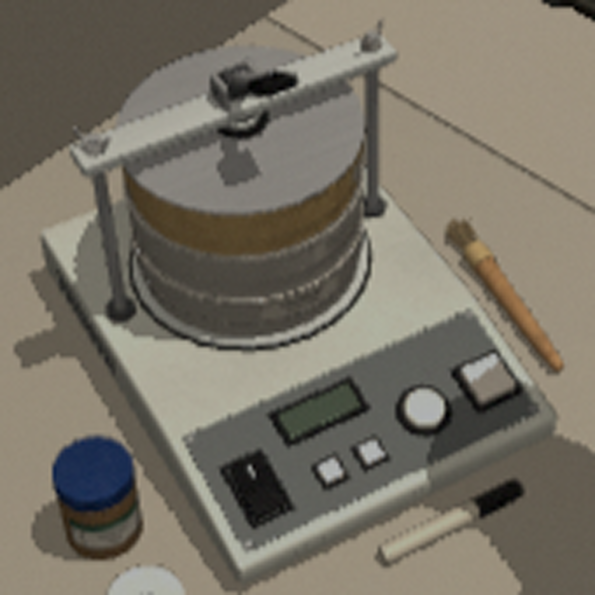

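Top crop (3x): bar-top corners at (208,66), (197,98), (570,180) and (557,215), pad at (350,199), start key at (358,458), stop key at (428,480) and rocker at (190,402). The same parts show in the scene crop (3.5x): pad at (271,82), start key at (424,408), rocker at (257,488). Next I'll refine these with contours and triangulate.

```bash
cat > h.py <<'E'
import numpy as np, cv2
from workcell import bot, imaging
np.set_printoptions(precision=4,suppress=True)
def ray(n,uv):
    p=imaging.camera_params(n);M=p['world_to_cam'];R=M[:3,:3];t=M[:3,3]
    d=R.T@np.array([(uv[0]-p['cx'])/p['fx'],-(uv[1]-p['cy'])/p['fy'],-1.])
    return -R.T@t,d/np.linalg.norm(d)
def onz(n,uv,z):
    o,d=ray(n,uv);return o+d*(z-o[2])/d[2]
def tri(a,b):
    o1,d1=ray('top',a);o2,d2=ray('scene',b)
    s=np.linalg.lstsq(np.c_[d1,-d2],o2-o1,rcond=None)[0]
    p,q=o1+s[0]*d1,o2+s[1]*d2
    return (p+q)/2,np.linalg.norm(p-q)
T=lambda x,y:(190+(x+.5)/3-.5,70+(y+.5)/3-.5)
S=lambda x,y:(220+(x+.5)/3.5-.5,135+(y+.5)/3.5-.5)
E
python3 - <<'E'
from h import *
def blobs(n,x0,y0,x1,y1,lo,hi,amin=8):
    im=imaging.camera(n) if 0 else cv2.imread(f"pics/a_{n}.png")
    g=cv2.cvtColor(im,cv2.COLOR_BGR2GRAY)
    m=np.zeros_like(g);m[y0:y1,x0:x1]=cv2.inRange(g,lo,hi)[y0:y1,x0:x1]
    k,l,st,c=cv2.connectedComponentsWithStats(m)
    for i in range(1,k):
        if st[i,4]>=amin: print(n,lo,hi,c[i],st[i])
# lever pad / rocker dark, keys bright
blobs('top',235,170,350,255,0,45); blobs('top',235,200,350,245,130,255)
blobs('top',285,100,330,150,0,45)
blobs('scene',275,220,380,300,0,45); blobs('scene',275,225,380,285,150,255)
blobs('scene',280,150,310,170,0,45)
print('pad',tri(T(350,199),S(271,82)))
print('start',tri(T(358,458),S(424,408)),'stop',tri(T(428,480),S(487,380)))
print('rocker',tri(T(190,402),S(257,488)),'mark',tri(T(193,390),S(252,470)))
c=[onz('top',T(*q),.252) for q in [(208,66),(197,98),(570,180),(557,215)]]
L=(c[0]+c[1])/2;R=(c[2]+c[3])/2;d=L-R
print('bar',L,R,np.linalg.norm(d),np.linalg.norm(c[0]-c[1]),'mid',(L+R)/2,'yaw',np.arctan2(d[1],d[0])-np.pi/2)
for q in [(273,26),(587,127)]: print('backcorner',onz('top',T(*q),.061))
E
```

```text
top 0 45 [276.8    193.7333] [271 190  18  11  30]
top 0 45 [252.4706 204.9958] [244 192  18  24 238]
top 0 45 [298.1  202.25] [295 197   6  12  20]
top 0 45 [312.4706 229.4118] [306 226  12   6  17]
top 0 45 [328.6    235.5143] [322 228  18  13  35]
top 0 45 [305.2857 253.1071] [301 251  12   4  28]
top 130 255 [256.9293 232.5907] [ 235  200   60   45 1075]
top 130 255 [341.     202.3333] [326 200  24   8 108]
top 130 255 [346.236  231.8652] [341 210   9  35 178]
top 130 255 [272.5 216. ] [270 213   6   7  32]
top 130 255 [309.3967 222.7107] [304 217  12  13 121]
top 130 255 [286.2    220.4333] [284 218   6   6  30]
top 130 255 [332.6761 226.7465] [327 223  13   8  71]
top 0 45 [318.125 127.625] [315 127   7   2   8]
top 0 45 [306.2872 136.0266] [298 128  17  17 188]
scene 0 45 [357.6909 247.3455] [349 240  20  13  55]
scene 0 45 [310.5204 252.8878] [297 243  28  19  98]
scene 0 45 [340.463  254.3519] [333 247  17  13  54]
scene 0 45 [322.6 266.3] [321 263   5   7  10]
scene 0 45 [292.9352 274.4939] [283 264  21  22 247]
scene 0 45 [312.6923 271.4615] [309 268  10   7  13]
scene 0 4
[... 592 characters left out ...]
 4  25]
scene 0 45 [293.9318 159.    ] [283 156  22   7  88]
scene 0 45 [295.125 168.125] [294 167   3   3   8]
pad (array([0.663 , 0.078 , 0.3141]), np.float64(0.0004783112263428065))
start (array([0.5059, 0.0755, 0.0518]), np.float64(0.0015594979077164395)) stop (array([0.4882, 0.0151, 0.0478]), np.float64(0.0012866834115640912))
rocker (array([0.5529, 0.2225, 0.0477]), np.float64(0.0011329259702118819)) mark (array([0.5619, 0.2184, 0.0594]), np.float64(0.0013652173291464535))
bar [0.7676 0.1909 0.252 ] [ 0.6835 -0.0755  0.252 ] 0.27932015658975873 0.025737552252853627 mid [0.7256 0.0577 0.252 ] yaw -0.30581614232876975
backcorner [0.8899 0.1581 0.061 ]
backcorner [ 0.8006 -0.1207  0.061 ]
```

Measurements agree: start to stop is 63 mm (62 given), the bar is 279 mm (282 given), and the shaker yaw is about -0.308. The pad is 65.8 mm out from the pin and 47 mm above it, so the lever stands at about 0.5. I'll close the gripper, retreat clear of the boxes and take a wrist view over the console.

```bash
python3 - <<'E'
from h import *
bot.set_gripper(0.0)
yaw=-0.308-np.pi/2
bot.servo_line([0.19,-0.40,0.33],speed=.25)
print(bot.get_ee_pos(),bot.get_wrist_force())
for y in (yaw,yaw+np.pi):
    print(y,bot.ik([0.56,0.11,.36],[np.pi,0,y]))
E
```

```text
[ 0.1901 -0.4002  0.329 ] [-0.3786  0.2774 -1.3678]
-1.8787963267948966 [-0.0113  0.3716  1.0888  0.      1.6812  1.8675]
1.2627963267948965 [-0.0113  0.3716  1.0888 -0.      1.6812 -1.2741]
```

```bash
python3 - <<'E'
from h import *
O=[np.pi,0,1.263]
bot.reach([0.42,-0.12,.36],O)
bot.reach([0.50,0.13,.30],O)
print(bot.get_ee_pos(),bot.get_tool_rot(),bot.get_clock(),bot.get_wrist_force())
cv2.imwrite("pics/c_wrist.png",imaging.camera("wrist"))
E
```

```text
[0.5003 0.1288 0.3003] [3.141  0.0002 1.2615] 4.0 [ 0.2043 -0.1559  0.0867]
```

View pics/c_wrist.png

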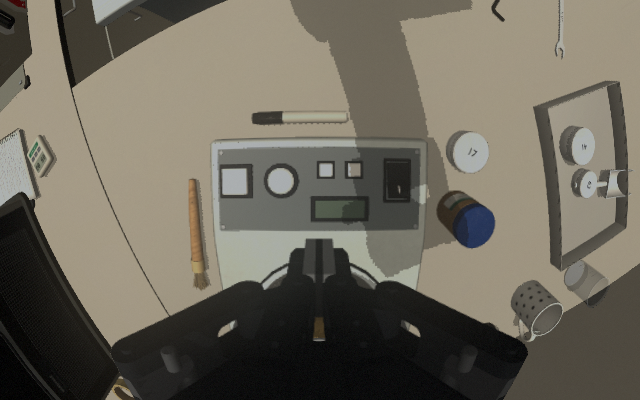

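The wrist view shows the console plainly: round start key at (281,180), stop key at (236,181), rocker at (397,181) with its white bar at (400,188), and the closed fingertips at about (318,245). I'll refine the centres with this third view.

```bash
cat >> h.py <<'E'
from scipy.spatial.transform import Rotation as Ro
def wray(uv,pos,rot):
    p=imaging.camera_params('wrist');M=p['tool_from_camera']
    a=np.array([uv[0]-p['cx'],uv[1]-p['cy']]);r=np.hypot(*a);th=r/p['fx']
    d=np.array([np.sin(th)*a[0]/r,-np.sin(th)*a[1]/r,-np.cos(th)])
    R=Ro.from_euler('xyz',rot).as_matrix()
    return np.array(pos)+R@M[:3,3], R@M[:3,:3]@d
def multi(rays):
    A=sum(np.eye(3)-np.outer(d,d) for o,d in rays);b=sum((np.eye(3)-np.outer(d,d))@o for o,d in rays)
    p=np.linalg.solve(A,b);return p,[np.linalg.norm(np.cross(p-o,d)) for o,d in rays]
E
python3 - <<'E'
from h import *
im=cv2.imread("pics/c_wrist.png");g=cv2.cvtColor(im,cv2.COLOR_BGR2GRAY)
x0,y0,x1,y1=216,150,420,225
m=np.zeros_like(g);m[y0:y1,x0:x1]=(g[y0:y1,x0:x1]>140)*255
k,l,st,c=cv2.connectedComponentsWithStats(m)
for i in range(1,k):
    if st[i,4]>15: print(c[i],st[i])
m=np.zeros_like(g);m[y0:y1,x0:x1]=(g[y0:y1,x0:x1]<50)*255
k,l,st,c=cv2.connectedComponentsWithStats(m)
for i in range(1,k):
    if st[i,4]>15: print('dark',c[i],st[i])
P=([0.5003,.1288,.3003],[3.141,.0002,1.2615])
print(multi([ray('top',(309.3,222.6)),ray('scene',(340.9,250.9)),wray((281,180),*P)]))
print(multi([ray('top',T(428,480)),ray('scene',S(487,380)),wray((236,181),*P)]))
print(multi([ray('top',T(190,402)),ray('scene',S(257,488)),wray((397,181),*P)]))
print(multi([ray('top',T(193,390)),ray('scene',S(252,470)),wray((400,188),*P)]))
cv2.imwrite("pics/d_w.png",cv2.resize(im[135:285,215:430],None,fx=3.7,fy=3.7,interpolation=cv2.INTER_CUBIC))
E
```

```text
[216.886  191.9948] [216 150   4  75 193]
[325.4615 169.4615] [320 164  12  12 143]
[348.8667 169.6333] [348 164   3  12  30]
[234.082  181.4557] [222 169  25  26 610]
[280.1813 180.3924] [268 168  25  26 502]
dark [396.6565 179.5845] [ 383  158   28   45 1112]
dark [354.2895 169.0702] [345 161  18  18 114]
dark [330.75 175.25] [325 170   9   8  16]
dark [343.6285 208.2357] [311 196  58  26 471]
(array([0.506 , 0.0746, 0.0528]), [np.float64(0.0006121371223763602), np.float64(0.0007273197082957179), np.float64(0.0010528845399321225)])
(array([0.4889, 0.0146, 0.0476]), [np.float64(0.0007769750585468572), np.float64(0.0011036773869445347), np.float64(0.001338903594560801)])
(array([0.5543, 0.2217, 0.0467]), [np.float64(0.0015199225042278992), np.float64(0.0012417356777246586), np.float64(0.002278510087851859)])
(array([0.5618, 0.219 , 0.0606]), [np.float64(0.0006228032275175814), np.float64(0.0011659431499554404), np.float64(0.0010188802143638724)])
```

View pics/d_w.png

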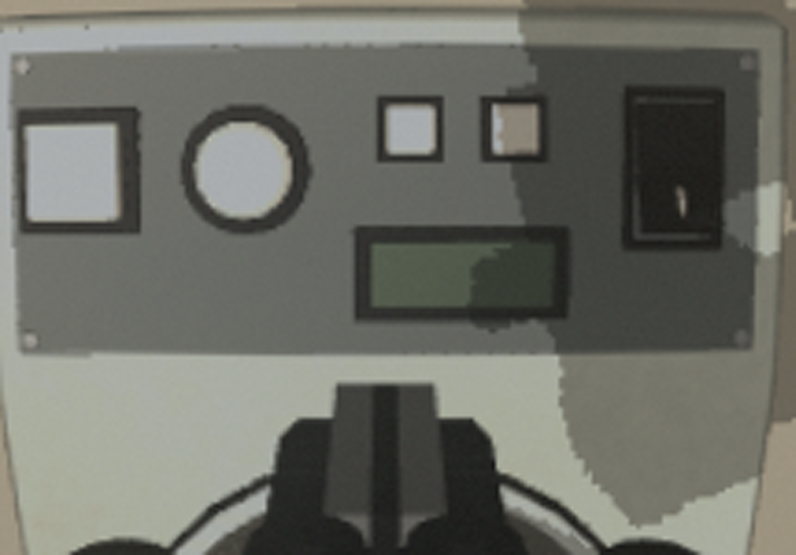

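Start key top is at (0.506,0.0746,0.053) and the rocker centre at (0.554,0.222), with its bar at (0.562,0.219,0.061), so the far half's middle is near (0.5676,0.2175). The closed tip is about 13 x 22 mm, and I'll turn its thin side along the shaker's x. The lever goes first.

```bash
cat >> h.py <<'E'
YAW=-0.308; OR=[np.pi,0,YAW]
ex=np.array([np.cos(YAW),np.sin(YAW),0]); pin=np.array([.7256,.0577,.267])
def pad(a,extra=0):
    return pin-ex*(.08*np.cos(a)-.01*np.sin(a))+np.array([0,0,.08*np.sin(a)+.01*np.cos(a)+extra])
E
python3 - <<'E'
from h import *
print(pad(.5), bot.ik(pad(.5,.06),OR), bot.ik(pad(0,0),OR))
bot.reach(pad(.5,.05),OR)
print(bot.get_clock())
cv2.imwrite("pics/e_wrist.png",imaging.camera("wrist"));cv2.imwrite("pics/e_scene.png",imaging.camera("scene")[115:265,220:390].repeat(3,0).repeat(3,1))
bot.servo_line(pad(.5,.015),speed=.1)
f0=np.array(bot.get_wrist_force());print(f0)
for a in np.arange(.5,-.021,-.04):
    bot.servo_line(pad(a,.001),speed=.06)
    f=np.array(bot.get_wrist_force())-f0; print(round(a,2),np.array(bot.get_ee_pos()),f)
    if abs(f[2])>14 or np.linalg.norm(f)>22: break
E
```

```text
[0.6633 0.0775 0.3141] [-0.0587  0.6513  0.6224 -0.      1.8679  0.2493] [-0.0531  0.595   0.9594 -0.      1.5872  0.2549]
5.3833
[-0.4512  0.089   0.1154]
0.5 [0.6632 0.0775 0.315 ] [ 0.4652 -0.5774 -0.4428]
0.46 [0.6615 0.078  0.3125] [ 0.6772 -0.0032  0.3593]
0.42 [0.6597 0.0786 0.3096] [ 0.5248 -0.679   0.3578]
0.38 [0.6582 0.0792 0.3067] [ 0.5834  0.3045 -0.1231]
0.34 [0.6567 0.0796 0.3038] [ 0.0186 -0.8486 -1.1774]
0.3 [0.6554 0.0801 0.3009] [-0.179   0.5316  0.2079]
0.26 [0.6542 0.0804 0.2979] [-0.0682 -0.032  -0.1428]
0.22 [0.6531 0.0808 0.2949] [ 0.1969 -0.7981 -0.1383]
0.18 [0.6522 0.081  0.2919] [ 1.7123 -0.5612 -0.1949]
0.14 [0.6513 0.0813 0.2888] [ 0.2306 -0.7506  0.1385]
0.1 [0.6506 0.0816 0.2856] [ 0.7593 -0.0328  0.2254]
0.06 [0.65   0.0818 0.2825] [ 1.1094  0.0654 -0.2657]
0.02 [0.6495 0.0819 0.2793] [0.7933 0.1399 0.8359]
-0.02 [0.6493 0.082  0.2771] [ 0.1901 -0.1705  4.1937]
```

View pics/e_wrist.png

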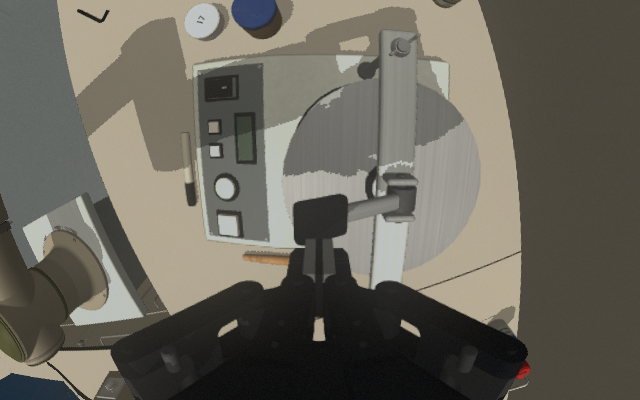

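View pics/e_scene.png

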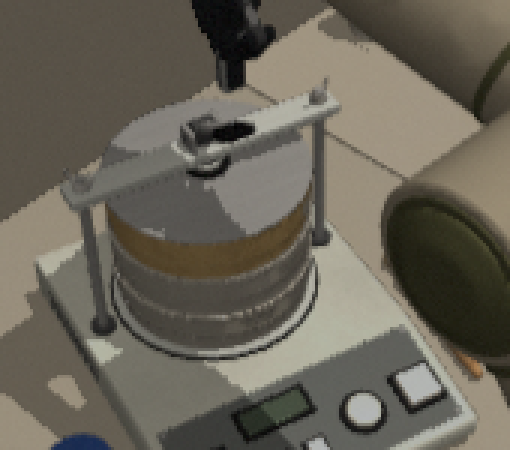

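Before the push, the wrist picture showed the pad at (320,220), in front of the tip at (318,240) and higher than it. Contact force only showed up at the end, so I'll press a little further and then look.

```bash
python3 - <<'E'
from h import *
p=pad(0)
for k in range(1,9):
    q=p.copy();q[2]=.2765-.001*k
    bot.servo_line(q,speed=.03)
    f=np.array(bot.get_wrist_force()); print(np.array(bot.get_ee_pos()),f)
    if f[2]>12: break
cv2.imwrite("pics/f_wrist.png",imaging.camera("wrist"));cv2.imwrite("pics/f_scene.png",imaging.camera("scene")[115:265,220:390].repeat(3,0).repeat(3,1))
print(bot.get_clock())
E
```

```text
[0.6494 0.082  0.277 ] [-3.4664  0.5026  9.2237]
[0.6494 0.082  0.2769] [-4.6654  0.0053 12.9114]
10.2167
```

View pics/f_wrist.png

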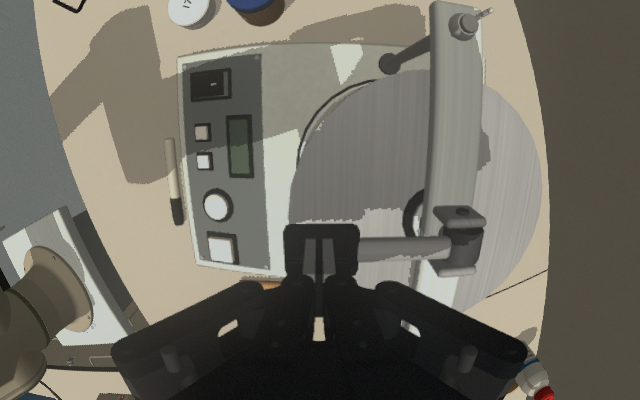

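View pics/f_scene.png

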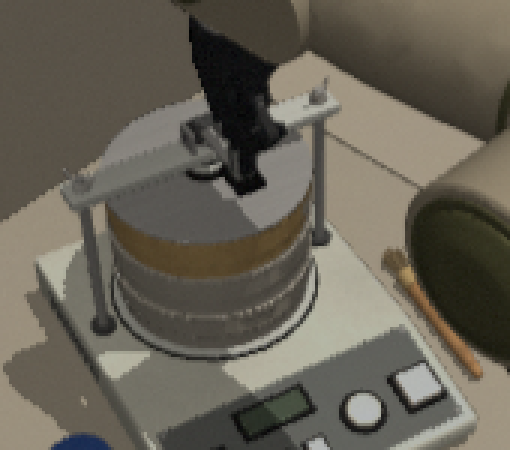

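The tip sits on the pad with 13 N at z = 0.2769, exactly the flat height of 277 mm. The lever lies level at (400,247) in the wrist view. I'll lift off and go over the rocker.

```bash
python3 - <<'E'
from h import *
bot.servo_line(pad(0,.06),speed=.2)
bot.servo_line([.60,.14,.32],speed=.3)
bot.servo_line([.5676,.2175,.14],speed=.25)
pos,rot=bot.get_ee_pos(),bot.get_tool_rot()
im=imaging.camera("wrist");cv2.imwrite("pics/g_wrist.png",im)
print(pos,rot,bot.get_wrist_force(),bot.get_clock())
im=imaging.camera("scene")
cv2.imwrite("pics/g_scene.png",im[115:305,220:390].repeat(3,0).repeat(3,1))
E
```

```text
[0.5687 0.2169 0.1411] [-3.1408 -0.002  -0.3089] [-0.2897 -1.1479 -0.9135] 12.0833
```

View pics/g_wrist.png

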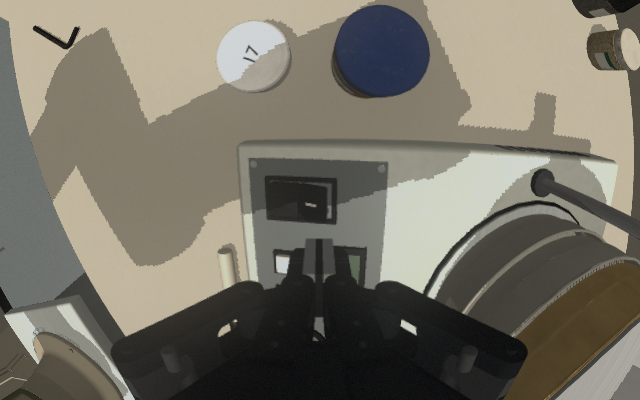

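View pics/g_scene.png

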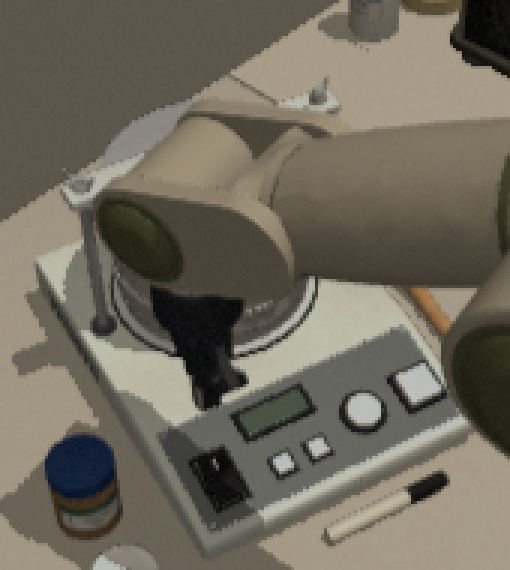

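The wrist view shows the rocker frame spanning (266,177) to (337,222), its bar at (311,204) and the far inner edge at about (333,201). I'll project these points.

```bash
python3 - <<'E'
from h import *
im=cv2.imread("pics/g_wrist.png");cv2.imwrite("pics/h_w.png",cv2.resize(im[165:235,255:350],None,fx=8,fy=8,interpolation=cv2.INTER_CUBIC))
P=([.5687,.2169,.1411],[-3.1408,-.002,-.3089])
for n,uv,z in [('mark',(311,204),.0606),('frameL',(266,199),.046),('frameR',(337,200),.055),('tip-center face',(301.5,199.5),.05)]:
    o,d=wray(uv,*P);p=o+d*(z-o[2])/d[2];q=p-pin;print(n,p,'shaker xy',q@ex, q[1]*ex[0]-q[0]*ex[1])
for p in ([.506,.0746],[.4889,.0146],[.5618,.219],[.5543,.2217]):
    q=np.array(p)-pin[:2];print(p,q@ex[:2],q[1]*ex[0]-q[0]*ex[1])
E
```

```text
mark [0.5638 0.2182 0.0606] shaker xy -0.20281898465778317 0.1038775612678305
frameL [0.5284 0.2288 0.046 ] shaker xy -0.2397564177853218 0.10328889910107633
frameR [0.5834 0.2134 0.055 ] shaker xy -0.18274626320171536 0.10525089688543965
tip-center face [0.5565 0.2207 0.05  ] shaker xy -0.21057608951569776 0.1041113179367161
[0.506, 0.0746] -0.21438930713765586 -0.05046776183897872
[0.4889, 0.0146] -0.21249540998393252 -0.11282819122790386
[0.5618, 0.219] -0.20499050094719465 0.10405298900761192
[0.5543, 0.2217] -0.21295607838606698 0.10435228161581955
```

View pics/h_w.png

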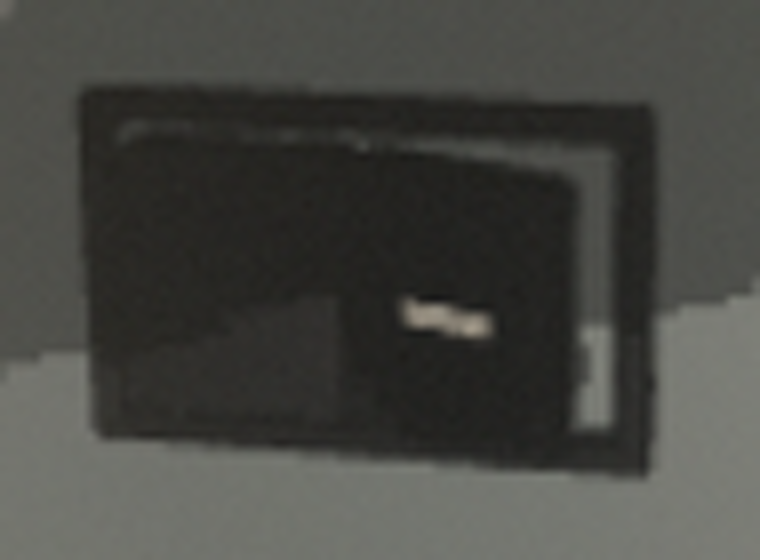

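```bash
python3 - <<'E'
from h import *
f0=np.array(bot.get_wrist_force())
bot.servo_line([.5684,.2168,.070],speed=.15)
f0=np.array(bot.get_wrist_force());print(f0)
z=.066
while z>.042:
    bot.servo_line([.5684,.2168,z],speed=.05)
    f=np.array(bot.get_wrist_force())-f0; print(round(z,4),np.array(bot.get_ee_pos())[2],f)
    if f[2]>9: break
    z-=.001
bot.servo_line([.5684,.2168,.10],speed=.2)
cv2.imwrite("pics/i_wrist.png",cv2.resize(imaging.camera("wrist")[115:285,215:415],None,fx=3.5,fy=3.5,interpolation=cv2.INTER_CUBIC))
print(bot.get_clock())
E
```

```text
[ 0.2771 -0.6824  0.7875]
0.066 0.06648842587240908 [ 0.0166  0.314  -1.0958]
0.065 0.06560769768997093 [0.2839 0.0494 2.5037]
0.064 0.06472709810387421 [ 2.104  -0.6924  3.8708]
0.063 0.06313995360256291 [ 1.0256 -0.3879  1.2796]
0.062 0.06123701132045833 [-0.4339  1.8642 -0.913 ]
0.061 0.06071224692925523 [ 0.1766  0.4878 -0.3424]
0.06 0.0599288190876171 [-0.1284  0.323   0.1215]
0.059 0.058934431285824374 [-0.2112  0.373  -0.406 ]
0.058 0.057925073478781904 [-0.4606  1.6663 -0.2216]
0.057 0.05734673849591417 [-1.7383  0.9217  1.7229]
0.056 0.05705022785369761 [-2.4941 -1.1498  9.6223]
15.9167
```

View pics/i_wrist.png

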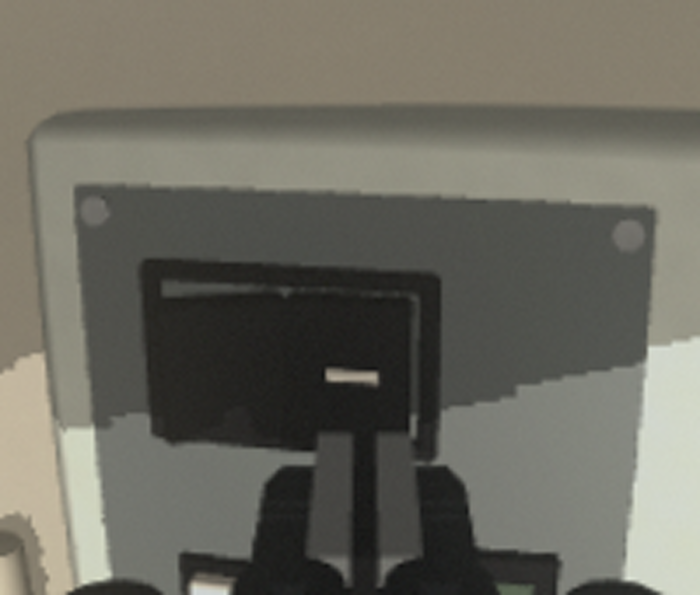

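The rocker snapped over: 3.9 N peak, a drop, then a hard stop at z = 0.057. The far half now sits flush and the near half stands proud, with the gap now at the near end, (165,290). Next is the start key.

```bash
python3 - <<'E'
from h import *
x,y=.506,.0746
bot.servo_line([x,y,.11],speed=.2)
cv2.imwrite("pics/j_wrist.png",imaging.camera("wrist"))
bot.servo_line([x,y,.062],speed=.15)
f0=np.array(bot.get_wrist_force());print(f0)
z=.057
while z>.040:
    bot.servo_line([x,y,z],speed=.05)
    f=np.array(bot.get_wrist_force())-f0; print(round(z,4),np.array(bot.get_ee_pos())[2],f)
    if f[2]>11: break
    z-=.001
bot.sleep(.2);print(bot.get_wrist_force(),bot.get_ee_pos())
bot.servo_line([x,y,.12],speed=.2)
cv2.imwrite("pics/k_wrist.png",imaging.camera("wrist"))
print(bot.get_clock(),bot.get_wrist_force())
E
```

```text
[0.5198 0.0651 0.6223]
0.057 0.057663263395397374 [-0.0011  1.3307  1.6166]
0.056 0.05640191554238268 [0.091  1.331  2.6523]
0.055 0.05517949356323201 [1.5149 0.0442 2.6223]
0.054 0.054066201711063716 [ 2.6293 -0.9335  4.2644]
0.053 0.053042865584084636 [ 1.9352 -0.8704  3.5258]
0.052 0.052438736903820234 [ 0.7196 -1.0648  6.9265]
0.051 0.05217995179943291 [-2.2315 -1.1554 14.3422]
[-1.1899 -0.8948 15.8834] [0.5065 0.0745 0.0522]
19.85 [-0.9709  0.1915 -0.0894]
```

View pics/k_wrist.png

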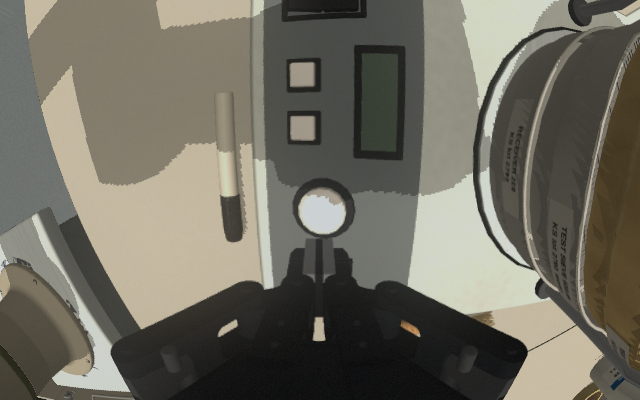

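The key met a firm stop at z = 0.0522 after about 5 mm of travel with the load rising, and the finger was then lifted clear. I'll back away and check everything before handing in.

```bash
python3 - <<'E'
from h import *
bot.servo_line([.45,.06,.30],speed=.25)
bot.reach([.35,-.22,.33],OR)
a=imaging.camera("top")[70:270,190:410]; b=imaging.camera("scene")[135:305,220:390]
cv2.imwrite("pics/l.png",np.hstack([cv2.resize(a,(440,400),interpolation=cv2.INTER_CUBIC),cv2.resize(b,(360,400)[:1]+(360,),interpolation=cv2.INTER_CUBIC) if 0 else cv2.resize(b,(360,400),interpolation=cv2.INTER_CUBIC)]))
print(bot.get_clock(),bot.get_wrist_force())
for n,im in (('top',imaging.camera('top')),('scene',imaging.camera('scene'))): cv2.imwrite(f"pics/m_{n}.png",im)
E
```

```text
22.0083 [-0.4205 -0.2996  0.1411]
```

View pics/l.png

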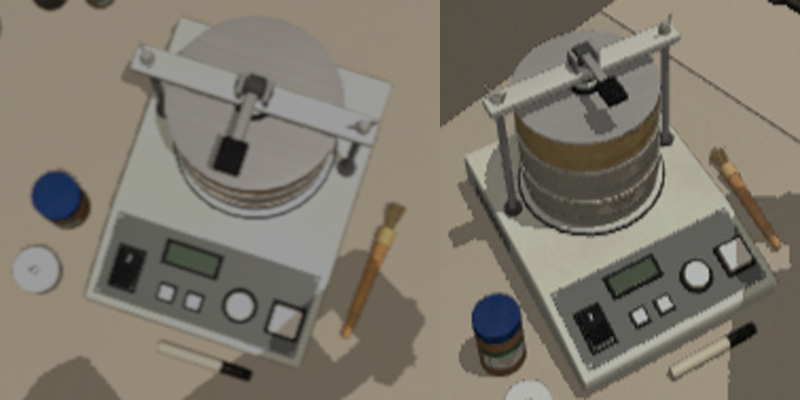

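The pad now lies well out along the lever: (230,157) in the left (top) half and (612,93) in the right (scene) half. The loose items look unmoved. One last triangulation of the pad, then I'll hand in.

```bash
python3 - <<'E'
from h import *
p,e=tri((190+115,70+78.5),(220+172/2.118,135+93/2.353)); print(p,e,'flat expected',pad(0))
a,b=p,0
if abs(p[2]-.277)<.006: bot.hand_in(); print('handed in',bot.get_clock())
E
```

```text
[0.6477 0.0816 0.2676] 0.001723974913761056 flat expected [0.6494 0.082  0.277 ]
```

The height came out 9 mm low, possibly because of coarse picks that include the pad's side. I'll measure again at higher zoom.

```bash
python3 - <<'E'
import cv2,numpy as np
a=cv2.imread("pics/m_top.png")[105:165,280:340];b=cv2.imread("pics/m_scene.png")[140:190,270:330]
cv2.imwrite("pics/n.png",np.hstack([cv2.resize(a,(400,400),interpolation=cv2.INTER_CUBIC),cv2.resize(b,(400,333),interpolation=cv2.INTER_CUBIC)[:333].copy() if 0 else np.vstack([cv2.resize(b,(400,333),interpolation=cv2.INTER_CUBIC),np.zeros((67,400,3),np.uint8)])]))
E
```

```text
(no output)
```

View pics/n.png

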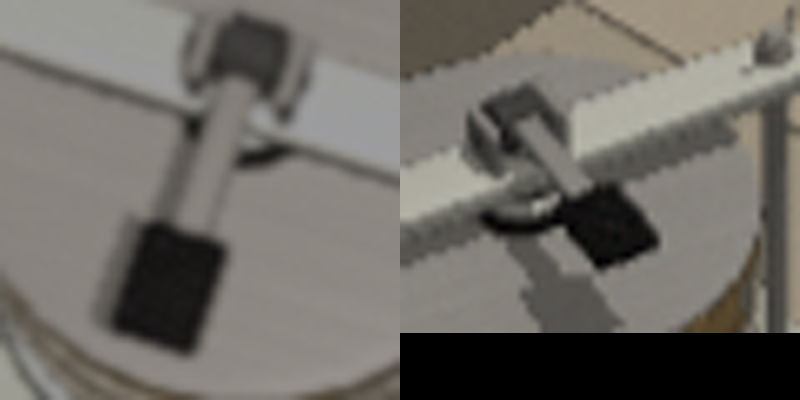

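At this zoom the lever is level. In the right half the pad's dark blob, centred at (608,226), includes its 11 mm side face, so the top face centre is about (608,216). In the left half it is (170,287).

```bash
python3 - <<'E'
from h import *
for s in (216,226):
    p,e=tri((280+170/6.667-.4,105+287/6.667-.4),(270+208/6.667-.4,140+s/6.667-.4)); print(p,e)
E
```

```text
[0.648  0.0815 0.2762] 0.00041813179940115234
[0.649  0.0814 0.2703] 0.0013933038850006984
```

The top face is at z = 0.2762 (flat is 0.277, residual 0.4 mm). The whole-blob value of 0.270 is the pad's mid-thickness, so both agree with a flat lever.

```bash
python3 - <<'E'
from h import *
bot.hand_in(); print(bot.get_clock())
E
```

```text
the job is handed in; nothing more can be done
the job is handed in; nothing more can be done
```

I pushed the clamp lever flat, pressed the mains rocker over to on, then pressed the start key fully in and let it back out. The job was handed in at about 22 s, with the arm clear of everything.

- **Lever:** the tip met a hard stop at z = 0.277 m with 13 N. Afterwards the pad's upper face measured z = 0.276 m, against 0.277 m for flat.
- **Mains rocker:** it snapped over at about 3.9 N and then met a firm stop. The wrist picture shows the far half down and the near half raised.
- **Start key:** it moved about 5 mm and met a firm stop with about 16 N held on it. The finger was then lifted clear. I did not measure the key's height again after release.
- **Other keys and loose items:** nothing else was pressed. The jar, tin, brush and pen look unmoved in the last pictures, though I did not measure them.

**Check that disagreed:** my first measurement of the pad after the push came out 9 mm low (z = 0.268 m). The coarse pixel pick had included the pad's side face, and the closer pick gave the 0.276 m above.

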